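# Line up the counter things by height on the serving board

### The job

Tidy the small things at the front of the table on to the serving board: stand the tealight, the kitchen timer, the spice jar and the white flavouring bottle upright on the board's four cork pads, each in the middle of its own pad, in order of height. The tallest goes on the pad next to the white jug, and they get shorter step by step towards the mug, with the shortest on the pad at the mug's end.

Things in the scene. Friction and masses are not known exactly. Their poses are not given: they have to be found in the camera images.
- candle: tealight: a low round aluminium cup with cream wax and a black wick, 38 mm across, 17 mm high (the shortest of the four), about 25 g. Loose, upright. Origin at the centre of its underside, z up
- timer: wind-up kitchen timer with a cream base and a red dial and knob on top, 49 mm high (second shortest), about 0.11 kg. Base 62 mm across up to z 20 mm; above that, from 21 mm to the top, it grips like a plain cylinder 58 mm across (the fingers close on 58 mm even where the knob looks slimmer); the dial does not turn here. Loose, upright. Origin at the centre of its underside, z up
- jar: clear glass spice jar with dried green herb in it and a grey lid, a cylinder 47 mm across, 69 mm high (second tallest), about 0.12 kg. Loose, upright. Origin at the centre of its underside, z up
- vanilla_bottle: small white plastic flavouring bottle with a brown band round it and a narrower white cap, 84 mm high (the tallest of the four), about 60 g; body a cylinder 40 mm across up to 65 mm high, cap 26 mm across above that. Loose, upright. Origin at the centre of its underside, z up
- pad_1: round flat cork pad, 84 mm across and 5 mm thick, lying on a wooden serving board (115 x 450 x 14 mm, steel handle at each end, fixed); the left end pad, seen from the robot, of the row of four, 110 mm from centre to centre along the board. Fixed. Origin at the centre of its underside, so its top is 5 mm above the origin (19 mm above the table); z up, y along the row from pad_4 towards pad_1
- pad_2: round flat cork pad, 84 mm across and 5 mm thick, lying on a wooden serving board (115 x 450 x 14 mm, steel handle at each end, fixed); second from the left of the row of four, 110 mm from centre to centre along the board. Fixed. Origin at the centre of its underside, so its top is 5 mm above the origin (19 mm above the table); z up, y along the row from pad_4 towards pad_1
- pad_3: round flat cork pad, 84 mm across and 5 mm thick, lying on a wooden serving board (115 x 450 x 14 mm, steel handle at each end, fixed); third from the left of the row of four, 110 mm from centre to centre along the board. Fixed. Origin at the centre of its underside, so its top is 5 mm above the origin (19 mm above the table); z up, y along the row from pad_4 towards pad_1
- pad_4: round flat cork pad, 84 mm across and 5 mm thick, lying on a wooden serving board (115 x 450 x 14 mm, steel handle at each end, fixed); the right end pad, seen from the robot, of the row of four, 110 mm from centre to centre along the board. Fixed. Origin at the centre of its underside, so its top is 5 mm above the origin (19 mm above the table); z up, y along the row from pad_4 towards pad_1
- white_jug: tall plain white jug with one handle, 155 mm high, 117 mm wide and 154 mm over the handle, standing just beyond one end of the board (left or right, which varies), about 165 mm from the centre of the end pad. Does not move. Origin at the middle of its underside; z up
- mug: white mug with thin red lines round the rim, 94 mm high, 82 mm wide and 112 mm over the handle, standing just beyond the other end of the board. Does not move. Origin at the middle of its underside; z up
Mind the look-alikes: they are no part of the job. Leave any orange or purple look-alike of the candle alone.

How it is judged:
By the outcome, as a careful person would: the job done as asked, in the order asked, and still so for the second after the job is handed in, with the robot touching nothing.
It also fails if it takes over 90 s, if anything falls off the work surface, if the arm or the gripper's body presses on something with over 40 N, if the wrist force passes 120 N, or if a joint passes its speed limit or range.

### The arm

A 7-joint arm with a two-finger parallel gripper is mounted at the origin on a cart in front of the work surface, level with it; the furniture and walls round the work are solid. World frame = base frame: x ahead of the robot, y to its left, z up, the work surface at z = 0. Lengths are in m, angles in rad, forces in N, time in s.
With the tool pointing down it reaches from about 0.4 to 0.85 m from the base axis. Payload 4.5 kg.
Tool frame: the origin (TCP) lies where the fingers leave the gripper's body, on its centre line; the fingertips stand 73 mm ahead of it and the grasp point (between the pads) lies 54 mm ahead of it; z points along the fingers, y is the line along which they close (so a half turn about z gives the same grasp; the last joint's range is limited). The gripper opens to 85 mm and grips with 20 to 120 N. Pads are 22 mm wide; open, the fingers measure 114 mm over their backs; the gripper's body (76 mm by 85 mm) begins 54 mm behind the grasp point. The pads swing forward as they close: fully open they stand 13 mm farther back than shut.
Start: joints at [-1.301, 0.689, -0.195, 1.565, 0.157, 0.902, -0.215], TCP at [0.146, 0.608, 0.304] pointing down, gripper open.
Joint ranges: [-3.01, 3.01], [-0.46, 2.08], [-1.47, 1.51], [0.13, 2.56], [-1, 4.14], [0.04, 2.09], [-2.66, 2.66]. Speed limits (rad/s): [2.57, 2.57, 3.14, 3.14, 3.14, 3.14, 3.14].

### API

Orientations are given as a unit quaternion [w, x, y, z].
In Python, from bench import get_state, read_camera, close_job, search_frame, pinpoint gives the robot as it stands.
- The arm moves only by the tool send_rows, never from a script. Its argument "deltas" is a list of rows, each an object of numbers: "gripper": the closure, from 0 (fully open) to 1 (shut); "x", "y", "z": the shift along the tool's x, y, z in cm; "spin": the turn about the tool's z in rad. In form: [{"gripper": .., "x": .., "y": .., "z": .., "spin": ..}, ...]. A call has 1 to 10 rows; each row is the pose to reach, as a shift and turn from the pose commanded when the call began, along the tool's axes at that moment; what a row does not reach only later rows make up. A row lasts 1/10 s, in which the tool goes at most 50 mm and 8.59 degrees, less where a joint would pass 70% of its speed; a pose out of reach is approached as far as the arm can. A call with a gripper value outside its range is refused whole. The fingers move at their own pace and stop on an object; "grip_force" is the grip in N (left out, the last holds). Time passes only in rows, so rows that repeat a pose let the fingers close. It gives the time, the measured TCP pose, the force, the opening and the grip force at its end, in the units of the state.
- get_state(): the state, without advancing time (a new reading comes with each control period).
- read_camera(name): name is "side" or "top" or "wrist"; returns a dict with "frame" (480x640x3 uint8, red, green, blue), "K" (3x3 intrinsics, pixels), "eye" and "attitude" of the camera in the world. Camera axes: x right, y up, looking along -z (the intrinsics and any distortion apply to the point x, -y, -z); pixel columns grow to the right and rows downward; lengths in m; the calibration is good to about 2 mm. A picture is of the moment at which its call begins. There is no depth.
- close_job(): hands the job in; it is judged then, once.
Trained networks look in the newest picture that a camera, given by its name, has taken for a name from the list of things; names that differ only in an ending like _2 or _b are one class to them, and where a whole thing is asked for, a point or a joint stands for the part that bears it (a point fixed in the world has none). Each returns a list of dicts, best first, with "conf" (0 to 1); they miss things now and then, are a little off and sometimes report something else, mostly with a low value. They report only what shows in the picture. A call takes as long as a camera call. They do not tell look-alikes from the thing itself.
- search_frame(query, camera): "extent" ([left, top, right, bottom] in pixels, round what is visible of it).
- pinpoint(query, camera): "position" ([column, row] in pixels: a listed point, or the origin of a listed thing).
The state is a dict: "time_s": time; "qpos": joint angles; "qvel": joint speeds; "joint_efforts": joint torques, N m; "tcp_pos": TCP position; "tool_rot": TCP orientation; "ft_force": force on the tool from outside, world axes, zero at the start; "wrist_torque": the same for the moment, N m; "finger_gap": opening from 0.0 (shut) to 1.0 (fully open); "finger_force": force on a finger pad.
Only numpy, scipy, OpenCV 4.12 (cv2) and the standard library are available. Lean on these libraries where they do the work, as an engineer would, in place of code of your own. Each camera call takes 0.05 s, during which the arm holds its last target. There are 200 camera calls.

## Working session

There is one attempt and no reset: what is moved stays moved. The work goes in short steps, Python scripts to look and compute and a tool call to move; the robot and the scene stay as the last step left them, time stands still between calls to the robot, and variables do not carry over. Pictures are saved under pics/ and viewed, at most 14 in all, crops included, and the job is handed in when it is done.

Besides the shell and the picture viewer there is one more tool, called after "Request:" as name(argument=value, ...), one argument or row to a line, values as JSON. send_rows: Moves the arm, as the interface text tells. Its arguments: {"type":"object","properties":{"deltas":{"type":"array"},"grip_force":{"type":"number"}},"required":["deltas"]}

```bash
mkdir -p pics; cat > h.py <<'E'
import numpy as np, cv2, json
from scipy.spatial.transform import Rotation as R
from bench import *
def rot(q): return R.from_quat([q[1],q[2],q[3],q[0]]).as_matrix()
def ray(c,px):
    K=np.array(c["K"]); d=np.linalg.inv(K)@np.array([px[0],px[1],1.]); a=np.array(c["attitude"])
    M=a if a.shape==(3,3) else rot(a)
    d=M@np.array([d[0],-d[1],-d[2]]); return np.array(c["eye"]),d/np.linalg.norm(d)
def atz(c,px,z):
    o,d=ray(c,px); return o+d*(z-o[2])/d[2]
def proj(c,p):
    a=np.array(c["attitude"]); M=a if a.shape==(3,3) else rot(a)
    v=M.T@(np.array(p)-np.array(c["eye"])); v=np.array(c["K"])@np.array([v[0],-v[1],-v[2]]); return v[:2]/v[2]
def tri(rs):
    A=sum(np.eye(3)-np.outer(d,d) for o,d in rs); b=sum((np.eye(3)-np.outer(d,d))@o for o,d in rs)
    return np.linalg.solve(A,b)
def save(c,n): cv2.imwrite(f"pics/{n}.png",cv2.cvtColor(c["frame"],cv2.COLOR_RGB2BGR))
E
python3 - <<'E'
from h import *
np.set_printoptions(precision=3,suppress=True)
s=get_state(); print(s)
for n in ("top","side","wrist"):
    c=read_camera(n); save(c,n+"0"); print(n,{k:v for k,v in c.items() if k!="frame"})
    for q in "candle timer jar vanilla_bottle pad_1 white_jug mug".split():
        print(q,[(np.round(r["position"],1).tolist(),round(r["conf"],2),atz(c,r["position"],.014 if 'pad' in q else 0)[:2].round(3).tolist()) for r in pinpoint(q,n)][:6])
E
```

```text
{'time_s': 0.0, 'qpos': array([-1.301,  0.69 , -0.195,  1.566,  0.157,  0.902, -0.215]), 'qvel': array([ 0.   ,  0.   ,  0.   , -0.002,  0.001,  0.001, -0.002]), 'joint_efforts': array([ -0.   , -53.962,  -1.267, -15.854,   0.009,   0.01 ,  -0.   ]), 'tcp_pos': array([0.146, 0.607, 0.303]), 'tool_rot': array([-0.   ,  0.118,  0.993, -0.001]), 'ft_force': array([-0.522, -0.302, -1.048]), 'wrist_torque': array([ 0.008,  0.004, -0.047]), 'finger_force': 0.0, 'finger_gap': 1.002208138979809}
top {'K': array([[536.016,   0.   , 312.719],
       [  0.   , 536.016, 236.744],
       [  0.   ,   0.   ,   1.   ]]), 'eye': array([0.31 , 0.022, 1.152]), 'attitude': array([ 0.712,  0.055, -0.07 , -0.696])}
candle [([283.1, 297.2], 0.76, [0.384, 0.061]), ([269.1, 249.8], 0.75, [0.485, 0.095]), ([210.7, 316.3], 0.65, [0.34, 0.213])]
timer [([340.2, 251.6], 0.58, [0.485, -0.06])]
jar [([193.6, 262.6], 0.97, [0.454, 0.256])]
vanilla_bottle []
pad_1 [([251.1, 192.5], 0.91, [0.609, 0.137]), ([396.8, 174.1], 0.83, [0.659, -0.182]), ([298.4, 184.2], 0.81, [0.63, 0.035])]
white_jug [([461.8, 163.6], 0.96,
[... 395 characters left out ...]
066])]
timer [([367.4, 245.8], 0.62, [0.487, -0.069])]
jar [([334.1, 317.5], 0.89, [0.448, 0.25])]
vanilla_bottle [([390.6, 219.9], 0.73, [0.479, -0.237])]
pad_1 [([324.5, 216.3], 0.85, [0.638, -0.174]), ([295.4, 247.6], 0.83, [0.631, 0.022]), ([279.6, 271.1], 0.6, [0.614, 0.139])]
white_jug [([329.6, 198.8], 0.67, [0.686, -0.331])]
mug [([244.3, 318.0], 0.9, [0.607, 0.309])]
wrist {'K': array([[348.723,   0.   , 320.678],
       [  0.   , 348.723, 238.315],
       [  0.   ,   0.   ,   1.   ]]), 'eye': array([0.065, 0.627, 0.373]), 'attitude': array([ 0.775, -0.127, -0.101,  0.61 ])}
candle []
timer []
jar [([129.0, 459.6], 0.84, [0.45, 0.251])]
vanilla_bottle []
pad_1 []
white_jug []
mug []
```

View pics/top0.png

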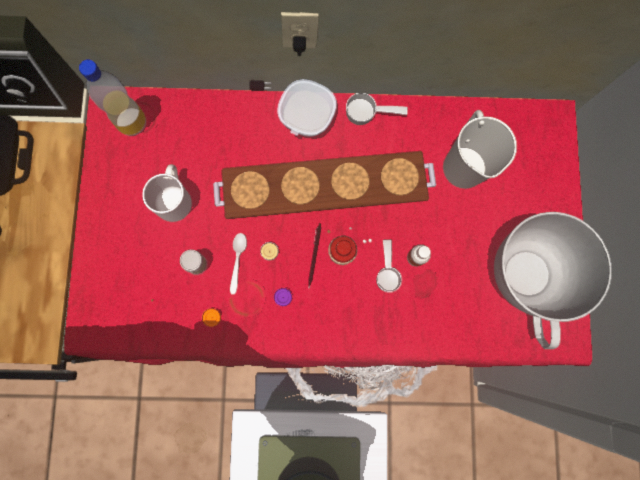

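View pics/side0.png

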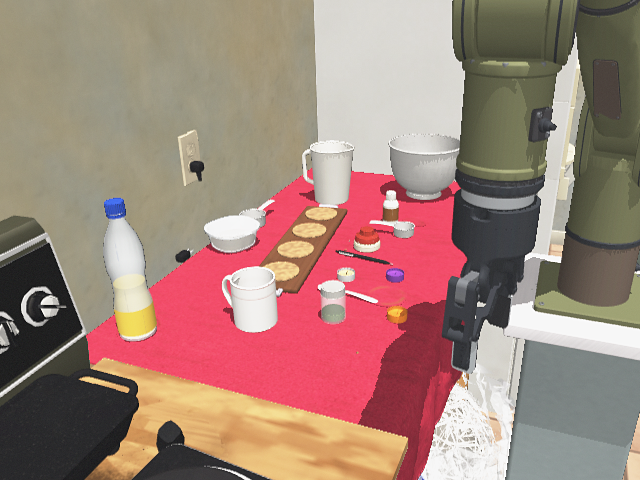

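Both views: mug at the left end and jug at the right, so pad_1 gets the candle, pad_2 the timer, pad_3 the jar and pad_4 the bottle. Candle candidates in the top view: (269,251) cream, (212,317) orange, (283,297) purple. I choose the cream one. Next: a close crop and triangulation.

```bash
python3 - <<'E'
from h import *
np.set_printoptions(precision=4,suppress=True)
im=cv2.imread("pics/top0.png")[215:335,170:440]; cv2.imwrite("pics/crop1.png",cv2.resize(im,(790,351),interpolation=cv2.INTER_CUBIC))
t=read_camera("top"); s=read_camera("side")
for q in "candle timer jar vanilla_bottle pad_1".split():
    for f,k in ((pinpoint,"position"),(search_frame,"extent")):
        P=[]
        for n in ("top","side"): P.append([(np.array(r[k]),r["conf"]) for r in f(q,n)])
        print(q,k)
        for n,L in zip(("top","side"),P):
            for p,cf in L: print("   ",n,p.round(1),round(cf,2))
        for p,_ in P[0]:
            for g,_ in P[1]:
                a,b=[(v if len(v)==2 else np.array([(v[0]+v[2])/2,(v[1]+v[3])/2])) for v in (p,g)]
                X=tri([ray(t,a),ray(s,b)]); e=np.linalg.norm(proj(t,X)-a)
                if e<3: print("     tri",X,round(e,2))
E
```

```text
candle position
    top [267.  250.4] 0.82
    top [212.  316.2] 0.81
    top [283.8 296.8] 0.75
    side [348.2 279. ] 0.78
    side [399.  318.1] 0.73
    side [392.5 277.3] 0.71
     tri [ 0.4795  0.098  -0.001 ] 2.18
     tri [ 0.3368  0.2099 -0.0015] 1.73
     tri [ 0.3864  0.0603 -0.0009] 0.89
candle extent
    top [201.4 306.9 220.  327.7] 0.82
    top [259.3 244.9 277.7 260.4] 0.8
    top [273.2 288.8 290.  305.7] 0.75
    side [384.5 305.4 408.9 323.1] 0.76
    side [385.7 266.8 405.6 279.9] 0.69
    side [337.  270.5 354.  282. ] 0.62
     tri [0.3375 0.2118 0.0075] 0.14
     tri [0.3402 0.1998 0.0867] 2.27
     tri [0.4799 0.0959 0.0032] 0.62
     tri [0.3818 0.0639 0.0116] 0.44
timer position
    top [343.3 253.5] 0.82
    side [364.2 244.8] 0.59
     tri [ 0.4867 -0.0648  0.0033] 2.9
timer extent
    top [326.  237.7 357.6 264.6] 0.95
    side [354.7 227.  381.2 251.9] 0.66
     tri [ 0.4831 -0.0618  0.02  ] 0.01
jar position
    top [194.7 262.7] 0.64
    side [332.4 317. ] 0.95
     tri [0.4517 0.2528 0.002 ] 0.73
jar extent
    top [175.6 248.3 207.6 273. ] 0.65
    t
[... 525 characters left out ...]
de [308.8 226.6] 0.78
    side [295.1 250.8] 0.77
    side [281.6 272.8] 0.7
    side [323.  218.7] 0.58
     tri [0.6337 0.0252 0.0074] 1.24
     tri [ 0.6607  0.0283 -0.0555] 2.78
     tri [ 0.6356 -0.0715  0.027 ] 0.8
     tri [0.6121 0.1386 0.0106] 0.82
pad_1 extent
    top [381.1 157.6 420.  195.5] 0.95
    top [281.9 166.1 316.2 205.2] 0.74
    top [231.4 172.1 267.  211.6] 0.62
    side [290.4 221.2 326.5 242.5] 0.9
    side [269.5 261.4 299.5 286.4] 0.82
    side [276.5 240.1 313.6 261.1] 0.76
    side [305.9 207.9 338.1 220.7] 0.68
     tri [ 0.6533 -0.1912  0.0112] 0.54
     tri [ 0.6508  0.0355 -0.0528] 2.29
     tri [0.6273 0.0331 0.0119] 0.11
     tri [0.6069 0.1406 0.0105] 1.91
```

View pics/crop1.png

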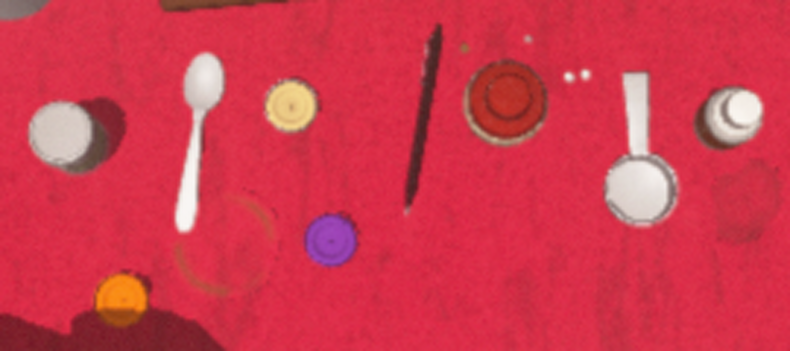

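The crop confirms the cream tealight with its black wick at (291,105) in the crop, which is (269,251) in the full picture. The ring near the spoon is only a stain. The candle height triangulates to 0 to 3 mm at the base and the pad height to 11 to 14 mm. Now I move over the jar while turning the fingers along world x.

Request:
send_rows(
  deltas=[
    {"gripper": 0, "x": -38, "y": -27.7, "z": 0, "spin": 1.335},
    {"gripper": 0, "x": -38, "y": -27.7, "z": 0, "spin": 1.335},
    {"gripper": 0, "x": -38, "y": -27.7, "z": 0, "spin": 1.335},
    {"gripper": 0, "x": -38, "y": -27.7, "z": 0, "spin": 1.335},
    {"gripper": 0, "x": -38, "y": -27.7, "z": 0, "spin": 1.335},
    {"gripper": 0, "x": -38, "y": -27.7, "z": 0, "spin": 1.335},
    {"gripper": 0, "x": -38, "y": -27.7, "z": 0, "spin": 1.335},
    {"gripper": 0, "x": -38, "y": -27.7, "z": 0, "spin": 1.335},
    {"gripper": 0, "x": -38, "y": -27.7, "z": 0, "spin": 1.335},
    {"gripper": 0, "x": -38, "y": -27.7, "z": 0, "spin": 1.335},
  ],
  grip_force=30,
)

```text
time_s: 3.3
tcp_pos: [0.4541, 0.2447, 0.3043]
tool_rot: [0.002, 0.711, 0.703, 0.0]
ft_force: [-0.5, 0.2, 0.6]
finger_gap: 0.999
finger_force: 0.0
```

```bash
python3 - <<'E'
from h import *
np.set_printoptions(precision=4,suppress=True)
print(get_state()["qpos"])
w=read_camera("wrist"); save(w,"w1"); print(w["eye"],w["attitude"])
for q,z in (("jar",0),("candle",0),("timer",0),("pad_1",.014)):
    for r in pinpoint(q,"wrist"): print(q,np.round(r["position"],1),round(r["conf"],2),atz(w,r["position"],z)[:2])
    for r in search_frame(q,"wrist"): print("  ext",np.round(r["extent"],1),round(r["conf"],2))
# pads by colour in top0
K=np.array([[536.016,0,312.719],[0,536.016,236.744],[0,0,1]])
t=read_camera("top"); im=cv2.imread("pics/top0.png"); hsv=cv2.cvtColor(im,cv2.COLOR_BGR2HSV)
for n,c in ((  "top0",t),("side0",read_camera("side"))):
    im=cv2.imread(f"pics/{n}.png"); hsv=cv2.cvtColor(im,cv2.COLOR_BGR2HSV)
    m=((hsv[...,0]>8)&(hsv[...,0]<25)&(hsv[...,2]>140)&(hsv[...,1]>60)).astype(np.uint8)
    m=cv2.morphologyEx(m,cv2.MORPH_CLOSE,np.ones((5,5)));m=cv2.morphologyEx(m,cv2.MORPH_OPEN,np.ones((5,5)))
    N,_,st,ce=cv2.connectedComponentsWithStats(m)
    for i in range(1,N):
        if 250<st[i,4]<2500: print(n,ce[i],st[i],atz(c,ce[i],.019))
E
```

```text
[-0.6754  0.549   0.1423  1.9032 -0.1102  0.6957 -0.4794]
[0.4545 0.3272 0.3733] [ 0.9865 -0.1634 -0.0006 -0.0058]
jar [318. 193.] 0.76 [0.4518 0.2519]
  ext [329.9 305.7 361.9 342.9] 0.67
candle [346.8 316.6] 0.96 [0.485  0.0984]
candle [268.7 340.8] 0.83 [0.3874 0.0649]
candle [218.2 228.2] 0.64 [0.3396 0.2134]
  ext [196.3 212.7 236.6 248. ] 0.92
  ext [330.4 307.6 359.6 342. ] 0.89
  ext [252.2 327.1 281.4 365.4] 0.57
timer [346.4 418.8] 0.9 [ 0.4866 -0.0622]
timer [345.4 320.5] 0.29 [0.4834 0.0929]
  ext [324.6 400.8 369.2 427.4] 0.95
pad_1 [461.7 286.4] 0.97 [0.6148 0.1447]
  ext [424.4 254.  501.3 321.1] 0.56
  ext [432.2 345.2 496.2 385.7] 0.52
top0 [115.1672  99.1765] [103  91  25  18 323] [0.814 0.448 0.019]
top0 [399.487  176.0634] [ 381  158   38   37 1119] [ 0.6532 -0.1871  0.019 ]
top0 [349.8837 180.4458] [ 331  162   39   38 1144] [ 0.6403 -0.0779  0.019 ]
top0 [299.8966 184.9707] [ 281  166   39   39 1160] [0.6272 0.0313 0.019 ]
top0 [249.506  189.5613] [ 231  171   38   38 1158] [0.6139 0.1406 0.019 ]
top0 [405.0385 378.986 ] [393 368  24  21 286] [ 0.2204 -0.195   0.019 ]
side0 [269.4523 121.0035] [255 105  28  36 577] [ 1.249  -1.0663  0.019 ]
side0 [291.7857 149.4425] [279 129  24  39 644] [ 0.9753 -0.7005  0.019 ]
side0 [149.0789 317.7168] [143 305  13  26 279] [0.757  0.3927 0.019 ]
side0 [396.6407 314.1729] [387 306  20  17 295] [0.3327 0.2295 0.019 ]
side0 [633.5582 457.2546] [623 421  17  59 593] [-0.0441  0.4592  0.019 ]
```

View pics/w1.png

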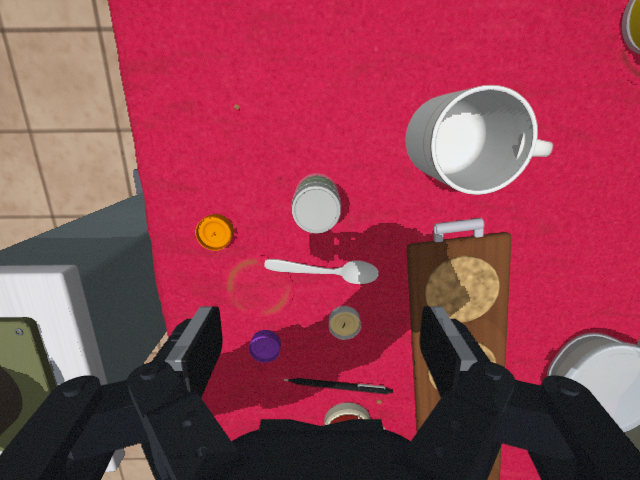

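The wrist view shows the jar lid at (316,210), the cream candle at (345,322), the purple one at (265,346), the orange one at (214,232) and pad_1 at (462,289). The gap between the fingers is clear.

```bash
python3 - <<'E'
from h import *
np.set_printoptions(precision=4,suppress=True)
w=read_camera("wrist"); g=cv2.GaussianBlur(cv2.cvtColor(w["frame"],cv2.COLOR_RGB2GRAY),(5,5),0)
c=cv2.HoughCircles(g[150:250,270:370],cv2.HOUGH_GRADIENT,1,30,param1=80,param2=15,minRadius=18,maxRadius=32)[0]+[270,150,0]
t=read_camera("top"); print(c)
for p in c[:2]: print(p,atz(w,p[:2],.069)); 
lid=[170+60/2.926,215+133/2.926]; X=tri([ray(t,lid),ray(w,c[0][:2])]); print("lid tri",X,proj(t,X)-lid)
for p in [(.6403,-.0779,.019),(.6139,.1406,.019)]: print(proj(w,p))
E
```

```text
[[321.5 216.5  23.5]]
[321.5 216.5  23.5] [0.4506 0.2509 0.069 ]
lid tri [0.4503 0.2495 0.0637] [ 0.0507 -0.1626]
[462.7163 444.4731]
[464.7066 298.8967]
```

```bash
python3 -c "
from h import *
s=get_state();print(s['time_s'],s['tcp_pos'],s['tool_rot'])"
```

```text
3.95 [0.4504753  0.25006804 0.30388391] [-9.94170091e-05  7.06784330e-01  7.07429078e-01  1.73909837e-05]
```

Request:
send_rows(
  deltas=[
    {"gripper": 0, "x": 0.1, "y": 0, "z": 4, "spin": 0},
    {"gripper": 0, "x": 0.1, "y": 0, "z": 8, "spin": 0},
    {"gripper": 0, "x": 0.1, "y": 0, "z": 12, "spin": 0},
    {"gripper": 0, "x": 0.1, "y": 0, "z": 15, "spin": 0},
    {"gripper": 0, "x": 0.1, "y": 0, "z": 18, "spin": 0},
    {"gripper": 0, "x": 0.1, "y": 0, "z": 20, "spin": 0},
    {"gripper": 0, "x": 0.1, "y": 0, "z": 20.9, "spin": 0},
    {"gripper": 0, "x": 0.1, "y": 0, "z": 20.9, "spin": 0},
    {"gripper": 0, "x": 0.1, "y": 0, "z": 20.9, "spin": 0},
    {"gripper": 0.3, "x": 0.1, "y": 0, "z": 20.9, "spin": 0},
  ],
)

```text
time_s: 4.95
tcp_pos: [0.4514, 0.251, 0.096]
tool_rot: [0.0, 0.707, 0.707, 0.001]
ft_force: [-0.0, 0.7, -0.1]
finger_gap: 0.863
finger_force: 0.0
```

Request:
send_rows(
  deltas=[
    {"gripper": 0.8, "x": 0, "y": 0, "z": 0, "spin": 0},
    {"gripper": 0.8, "x": 0, "y": 0, "z": 0, "spin": 0},
    {"gripper": 0.8, "x": 0, "y": 0, "z": 0, "spin": 0},
    {"gripper": 0.8, "x": 0, "y": 0, "z": 0, "spin": 0},
    {"gripper": 0.8, "x": 0, "y": 0, "z": 0, "spin": 0},
    {"gripper": 0.8, "x": 0, "y": 0, "z": 0, "spin": 0},
    {"gripper": 0.8, "x": 0, "y": 0, "z": 0, "spin": 0},
    {"gripper": 0.8, "x": 0, "y": 0, "z": 0, "spin": 0},
  ],
)

```text
time_s: 5.75
tcp_pos: [0.4511, 0.2509, 0.0958]
tool_rot: [0.0, 0.707, 0.707, 0.001]
ft_force: [-0.5, 0.3, 6.1]
finger_gap: 0.539
finger_force: 30.2
```

Request:
send_rows(
  deltas=[
    {"gripper": 0.8, "x": 0, "y": 0, "z": -3, "spin": 0},
    {"gripper": 0.8, "x": 0, "y": 0, "z": -7, "spin": 0},
    {"gripper": 0.8, "x": -2, "y": 1, "z": -11, "spin": 0},
    {"gripper": 0.8, "x": -6, "y": 3, "z": -12, "spin": 0},
    {"gripper": 0.8, "x": -10, "y": 5.5, "z": -12, "spin": 0},
    {"gripper": 0.8, "x": -14, "y": 8, "z": -12, "spin": 0},
    {"gripper": 0.8, "x": -18, "y": 10, "z": -12, "spin": 0},
    {"gripper": 0.8, "x": -22, "y": 12.5, "z": -12, "spin": 0},
    {"gripper": 0.8, "x": -26, "y": 15, "z": -12, "spin": 0},
    {"gripper": 0.8, "x": -29, "y": 17, "z": -12, "spin": 0},
  ],
)

```text
time_s: 6.75
tcp_pos: [0.6216, -0.0433, 0.2151]
tool_rot: [0.001, 0.708, 0.706, -0.0]
ft_force: [0.7, -0.2, -1.5]
finger_gap: 0.545
finger_force: 31.4
```

Request:
send_rows(
  deltas=[
    {"gripper": 0.8, "x": -3.9, "y": 1.9, "z": 0, "spin": 0},
    {"gripper": 0.8, "x": -3.9, "y": 1.9, "z": 0, "spin": 0},
    {"gripper": 0.8, "x": -3.9, "y": 1.9, "z": 0, "spin": 0},
    {"gripper": 0.8, "x": -3.9, "y": 1.9, "z": 0, "spin": 0},
    {"gripper": 0.8, "x": -3.9, "y": 1.9, "z": 0, "spin": 0},
  ],
)

```text
time_s: 7.25
tcp_pos: [0.6393, -0.0764, 0.2148]
tool_rot: [-0.001, 0.706, 0.708, 0.0]
ft_force: [0.5, -1.6, -0.7]
finger_gap: 0.544
finger_force: 31.4
```

```bash
python3 - <<'E'
from h import *
np.set_printoptions(precision=4,suppress=True)
s=get_state();print(s['time_s'],s['tcp_pos'],s['tool_rot'],s['finger_gap'],s['finger_force'])
w=read_camera("wrist"); save(w,"w2"); print(w["eye"])
for q in ("jar","pad_1"):
    for r in pinpoint(q,"wrist"): print(q,np.round(r["position"],1),round(r["conf"],2),atz(w,r["position"],.014)[:2])
    for r in search_frame(q,"wrist"): print("  ext",np.round(r["extent"],1),round(r["conf"],2))
for p in [(.6139,.1406,.019),(.6272,.0313,.019),(.6403,-.0779,.019)]: print(proj(w,p))
E
```

```text
7.25 [ 0.6393 -0.0764  0.2148] [-0.0008  0.7062  0.708   0.0002] 0.5443032558735867 31.400928497314453
[0.6389 0.0059 0.2841]
jar [318.8 284.3] 0.93 [ 0.6373 -0.1265]
  ext [256.5 247.2 385.2 429.2] 0.76
pad_1 [305.8  84.2] 0.95 [0.6281 0.0306]
pad_1 [323. 230.] 0.63 [ 0.6407 -0.0779]
  ext [269.7 178.6 377.5 262.7] 0.92
  ext [245.   12.  366.3 142.7] 0.88
[ 279.5223 -117.0791]
[304.2495  82.4578]
[322.5263 231.8433]
```

View pics/w2.png

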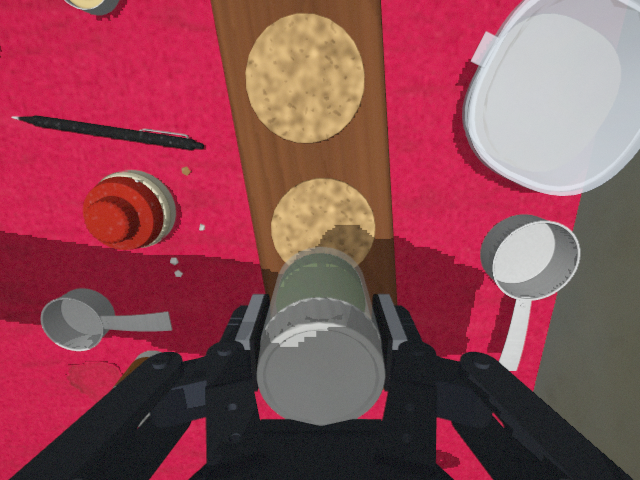

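The wrist view shows pad_2 at (305,78), pad_3 at (323,231), matching the predicted pixels, and the jar held upright with its lid at (321,373).

```bash
python3 - <<'E'
from h import *
s=get_state();w=read_camera("wrist");z0=s['tcp_pos'][2]-.0958
print(s['tcp_pos'],pinpoint("jar","wrist"))
for p,z in (((318.8,284.3),0),((321,373),.069)): print(atz(w,p,z0+z).round(4))
E
```

```text
[ 0.63968807 -0.07771049  0.21496005] [{'position': [321.6, 288.3], 'conf': 0.62}]
[ 0.6384 -0.0765  0.1192]
[ 0.6395 -0.0753  0.1882]
```

Request:
send_rows(
  deltas=[
    {"gripper": 0.8, "x": 0, "y": 0.05, "z": 3, "spin": 0},
    {"gripper": 0.8, "x": 0, "y": 0.05, "z": 6, "spin": 0},
    {"gripper": 0.8, "x": 0, "y": 0.05, "z": 8, "spin": 0},
    {"gripper": 0.8, "x": 0, "y": 0.05, "z": 9, "spin": 0},
    {"gripper": 0.8, "x": 0, "y": 0.05, "z": 9.5, "spin": 0},
    {"gripper": 0.8, "x": 0, "y": 0.05, "z": 9.8, "spin": 0},
    {"gripper": 0.8, "x": 0, "y": 0.05, "z": 10, "spin": 0},
    {"gripper": 0.8, "x": 0, "y": 0.05, "z": 10, "spin": 0},
    {"gripper": 0.8, "x": 0, "y": 0.05, "z": 10, "spin": 0},
  ],
)

```text
time_s: 8.5
tcp_pos: [0.6407, -0.0784, 0.1156]
tool_rot: [0.0, 0.707, 0.707, 0.0]
ft_force: [-0.3, -0.6, -0.6]
finger_gap: 0.543
finger_force: 31.4
```

Request:
send_rows(
  deltas=[
    {"gripper": 0.8, "x": 0, "y": 0, "z": 0.1, "spin": 0},
    {"gripper": 0.8, "x": 0, "y": 0, "z": 0.1, "spin": 0},
    {"gripper": 0.8, "x": 0, "y": 0, "z": 0.1, "spin": 0},
  ],
)

```text
time_s: 8.8
tcp_pos: [0.6407, -0.0785, 0.1149]
tool_rot: [0.0, 0.707, 0.707, 0.0]
ft_force: [-0.9, 0.3, 6.5]
finger_gap: 0.544
finger_force: 31.8
```

Request:
send_rows(
  deltas=[
    {"gripper": 0.35, "x": 0, "y": 0, "z": 0, "spin": 0},
    {"gripper": 0.2, "x": 0, "y": 0, "z": 0, "spin": 0},
    {"gripper": 0.1, "x": 0, "y": 0, "z": 0, "spin": 0},
    {"gripper": 0, "x": 0, "y": 0, "z": 0, "spin": 0},
    {"gripper": 0, "x": 0, "y": 0, "z": -1, "spin": 0},
    {"gripper": 0, "x": 0, "y": 0, "z": -3, "spin": 0},
    {"gripper": 0, "x": 0, "y": 0, "z": -6, "spin": 0},
    {"gripper": 0, "x": 0, "y": 0, "z": -10, "spin": 0},
    {"gripper": 0, "x": 0, "y": 0, "z": -13, "spin": 0},
    {"gripper": 0, "x": 0.3, "y": -3, "z": -13, "spin": 0},
  ],
)

```text
time_s: 9.8
tcp_pos: [0.6161, -0.0759, 0.2496]
tool_rot: [0.006, 0.707, 0.707, 0.005]
ft_force: [0.7, -0.1, -0.6]
finger_gap: 1.0
finger_force: 0.0
```

Request:
send_rows(
  deltas=[
    {"gripper": 0, "x": 0.5, "y": -4, "z": 0, "spin": 0},
    {"gripper": 0, "x": 1.0, "y": -8, "z": 0, "spin": 0},
    {"gripper": 0, "x": 1.3, "y": -11, "z": 0, "spin": 0},
    {"gripper": 0, "x": 1.3, "y": -12.6, "z": 0, "spin": 0},
    {"gripper": 0, "x": 1.3, "y": -12.6, "z": 0, "spin": 0},
    {"gripper": 0, "x": 1.3, "y": -12.6, "z": 0, "spin": 0},
    {"gripper": 0, "x": 1.3, "y": -12.6, "z": 0, "spin": 0},
    {"gripper": 0, "x": 1.3, "y": -12.6, "z": 0, "spin": 0},
    {"gripper": 0, "x": 1.3, "y": -12.6, "z": 0, "spin": 0},
  ],
)

```text
time_s: 10.7
tcp_pos: [0.485, -0.0624, 0.2438]
tool_rot: [0.0, 0.707, 0.707, 0.0]
ft_force: [0.6, -0.6, 0.7]
finger_gap: 0.999
finger_force: 0.0
```

```bash
python3 - <<'E'
from h import *
np.set_printoptions(precision=4,suppress=True)
s=get_state();print(s['time_s'],s['tcp_pos'],s['tool_rot'],s['finger_gap'])
w=read_camera("wrist"); save(w,"w3")
for q,z in (("timer",0),("candle",0),("jar",.019),("vanilla_bottle",0)):
    for r in pinpoint(q,"wrist"): print(q,np.round(r["position"],1),round(r["conf"],2),atz(w,r["position"],z)[:2])
    for r in search_frame(q,"wrist"): print("  ext",np.round(r["extent"],1),round(r["conf"],2))
E
```

```text
10.7 [ 0.485  -0.0624  0.2438] [0.0002 0.7071 0.7071 0.0002] 0.9986757320983157
timer [320.2 212.8] 0.75 [ 0.4844 -0.0609]
  ext [287.  179.4 355.1 256.9] 0.86
  ext [468.5 211.5 572.9 300.4] 0.41
candle [199.6  62.5] 0.95 [0.3869 0.0645]
candle [316.2  20. ] 0.7 [0.4814 0.0944]
  ext [167.7  35.5 218.6  90.2] 0.81
  ext [291.3   0.5 341.   46.5] 0.67
jar [496.6 235.4] 0.88 [ 0.6409 -0.0768]
  ext [469.9 214.5 574.  297. ] 0.85
vanilla_bottle [313.2 359.4] 0.96 [ 0.4766 -0.2229]
vanilla_bottle [494.8 437.1] 0.34 [ 0.6889 -0.3323]
  ext [290.4 346.6 332.7 426.2] 0.81
```

View pics/w3.png

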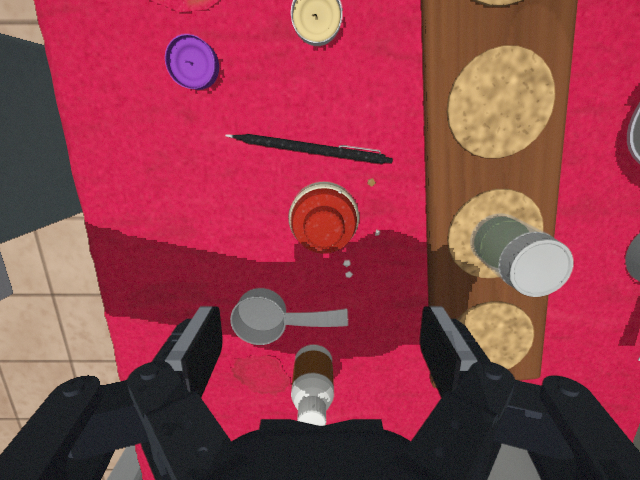

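The view shows the jar upright on pad_3 at base (497,235), the timer at (323,215) clear of the pen and crumbs, and the bottle at (313,359).

Request:
send_rows(
  deltas=[
    {"gripper": 0, "x": 0.1, "y": -0.1, "z": 4, "spin": 0},
    {"gripper": 0, "x": 0.1, "y": -0.1, "z": 8, "spin": 0},
    {"gripper": 0, "x": 0.1, "y": -0.1, "z": 11, "spin": 0},
    {"gripper": 0, "x": 0.1, "y": -0.1, "z": 13, "spin": 0},
    {"gripper": 0, "x": 0.1, "y": -0.1, "z": 14.5, "spin": 0},
    {"gripper": 0, "x": 0.1, "y": -0.1, "z": 15, "spin": 0},
    {"gripper": 0, "x": 0.1, "y": -0.1, "z": 15, "spin": 0},
    {"gripper": 0, "x": 0.1, "y": -0.1, "z": 15, "spin": 0},
    {"gripper": 0, "x": 0.1, "y": -0.1, "z": 15, "spin": 0},
  ],
)

```text
time_s: 12.05
tcp_pos: [0.4838, -0.0614, 0.0947]
tool_rot: [0.001, 0.707, 0.707, 0.001]
ft_force: [-0.1, -0.5, 0.2]
finger_gap: 0.999
finger_force: 0.0
```

Request:
send_rows(
  deltas=[
    {"gripper": 0.7, "x": 0, "y": 0, "z": 0, "spin": 0},
    {"gripper": 0.7, "x": 0, "y": 0, "z": 0, "spin": 0},
    {"gripper": 0.7, "x": 0, "y": 0, "z": 0, "spin": 0},
    {"gripper": 0.7, "x": 0, "y": 0, "z": 0, "spin": 0},
    {"gripper": 0.7, "x": 0, "y": 0, "z": 0, "spin": 0},
    {"gripper": 0.7, "x": 0, "y": 0, "z": 0, "spin": 0},
    {"gripper": 0.7, "x": 0, "y": 0, "z": 0, "spin": 0},
  ],
)

```text
time_s: 12.75
tcp_pos: [0.484, -0.0614, 0.0947]
tool_rot: [0.001, 0.707, 0.707, 0.001]
ft_force: [0.5, 0.4, 5.3]
finger_gap: 0.668
finger_force: 31.2
```

Request:
send_rows(
  deltas=[
    {"gripper": 0.7, "x": 0, "y": 0, "z": -3, "spin": 0},
    {"gripper": 0.7, "x": 0, "y": 0, "z": -7, "spin": 0},
    {"gripper": 0.7, "x": 1, "y": 2, "z": -10, "spin": 0},
    {"gripper": 0.7, "x": 3.5, "y": 5, "z": -12, "spin": 0},
    {"gripper": 0.7, "x": 6, "y": 8.5, "z": -12, "spin": 0},
    {"gripper": 0.7, "x": 8, "y": 12, "z": -12, "spin": 0},
    {"gripper": 0.7, "x": 9.3, "y": 14.3, "z": -12, "spin": 0},
    {"gripper": 0.7, "x": 9.3, "y": 14.3, "z": -12, "spin": 0},
    {"gripper": 0.7, "x": 9.3, "y": 14.3, "z": -12, "spin": 0},
    {"gripper": 0.7, "x": 9.3, "y": 14.3, "z": -12, "spin": 0},
  ],
)

```text
time_s: 13.75
tcp_pos: [0.6249, 0.0304, 0.2135]
tool_rot: [-0.0, 0.708, 0.707, -0.001]
ft_force: [-0.4, 0.2, -0.8]
finger_gap: 0.665
finger_force: 32.9
```

Request:
send_rows(
  deltas=[
    {"gripper": 0.7, "x": 0, "y": 0, "z": 0, "spin": 0},
    {"gripper": 0.7, "x": 0, "y": 0, "z": 0, "spin": 0},
    {"gripper": 0.7, "x": 0, "y": 0, "z": 0, "spin": 0},
  ],
)

```text
time_s: 14.05
tcp_pos: [0.626, 0.0312, 0.214]
tool_rot: [-0.0, 0.707, 0.707, -0.0]
ft_force: [0.2, 0.8, -0.4]
finger_gap: 0.667
finger_force: 32.9
```

```bash
python3 - <<'E'
from h import *
np.set_printoptions(precision=4,suppress=True)
s=get_state();print(s['time_s'],s['tcp_pos'],s['finger_gap'],s['ft_force'])
w=read_camera("wrist"); z0=s['tcp_pos'][2]-.0947
for r in pinpoint("timer","wrist"): print(np.round(r["position"],1),round(r["conf"],2),atz(w,r["position"],z0)[:2])
for r in search_frame("timer","wrist"): print("  ext",np.round(r["extent"],1),round(r["conf"],2))
t=read_camera("top")
for r in pinpoint("pad_1","wrist"): print(np.round(r["position"],1),round(r["conf"],2),atz(w,r["position"],.014)[:2])
E
```

```text
14.05 [0.626  0.0312 0.214 ] 0.6673799273429776 [ 0.2341  0.7584 -0.3818]
[320.3 290.8] 0.65 [0.6254 0.0292]
  ext [256.3 234.9 382.7 374.1] 0.64
[324.4 227.5] 0.9 [0.6286 0.0317]
[306.8  79.9] 0.79 [0.6159 0.1407]
```

Request:
send_rows(
  deltas=[
    {"gripper": 0.7, "x": 0.1, "y": 0.15, "z": 3, "spin": 0},
    {"gripper": 0.7, "x": 0.1, "y": 0.15, "z": 6, "spin": 0},
    {"gripper": 0.7, "x": 0.1, "y": 0.15, "z": 8, "spin": 0},
    {"gripper": 0.7, "x": 0.1, "y": 0.15, "z": 9, "spin": 0},
    {"gripper": 0.7, "x": 0.1, "y": 0.15, "z": 9.6, "spin": 0},
    {"gripper": 0.7, "x": 0.1, "y": 0.15, "z": 9.9, "spin": 0},
    {"gripper": 0.7, "x": 0.1, "y": 0.15, "z": 10.05, "spin": 0},
    {"gripper": 0.7, "x": 0.1, "y": 0.15, "z": 10.1, "spin": 0},
    {"gripper": 0.7, "x": 0.1, "y": 0.15, "z": 10.1, "spin": 0},
    {"gripper": 0.7, "x": 0.1, "y": 0.15, "z": 10.1, "spin": 0},
  ],
)

```text
time_s: 15.3
tcp_pos: [0.6283, 0.0327, 0.1138]
tool_rot: [0.001, 0.707, 0.707, 0.001]
ft_force: [0.4, 0.4, 3.3]
finger_gap: 0.665
finger_force: 33.4
```

Request:
send_rows(
  deltas=[
    {"gripper": 0.2, "x": 0, "y": 0, "z": 0, "spin": 0},
    {"gripper": 0.1, "x": 0, "y": 0, "z": 0, "spin": 0},
    {"gripper": 0, "x": 0, "y": 0, "z": 0, "spin": 0},
    {"gripper": 0, "x": 0, "y": 0, "z": -1, "spin": 0},
    {"gripper": 0, "x": 0, "y": 0, "z": -4, "spin": 0},
    {"gripper": 0, "x": 0, "y": 0, "z": -8, "spin": 0},
    {"gripper": 0, "x": 0, "y": 0, "z": -12, "spin": 0},
    {"gripper": 0, "x": -1, "y": -2, "z": -14, "spin": 0},
    {"gripper": 0, "x": -4, "y": -5, "z": -14, "spin": 0},
    {"gripper": 0, "x": -8, "y": -8, "z": -14, "spin": 0},
  ],
)

```text
time_s: 16.3
tcp_pos: [0.5478, -0.0458, 0.2545]
tool_rot: [0.001, 0.705, 0.709, 0.002]
ft_force: [0.5, -2.0, 0.6]
finger_gap: 1.0
finger_force: 0.0
```

Request:
send_rows(
  deltas=[
    {"gripper": 0, "x": -4, "y": -3, "z": 0, "spin": 0},
    {"gripper": 0, "x": -8, "y": -5, "z": 0, "spin": 0},
    {"gripper": 0, "x": -12, "y": -6, "z": 0, "spin": 0},
    {"gripper": 0, "x": -15, "y": -6.8, "z": 0, "spin": 0},
    {"gripper": 0, "x": -17.4, "y": -7.1, "z": 0, "spin": 0},
    {"gripper": 0, "x": -17.4, "y": -7.1, "z": 0, "spin": 0},
    {"gripper": 0, "x": -17.4, "y": -7.1, "z": 0, "spin": 0},
    {"gripper": 0, "x": -17.4, "y": -7.1, "z": 0, "spin": 0},
    {"gripper": 0, "x": -17.4, "y": -7.1, "z": 0, "spin": 0},
    {"gripper": 0, "x": -17.4, "y": -7.1, "z": 0, "spin": 0},
  ],
)

```text
time_s: 17.3
tcp_pos: [0.4771, -0.2203, 0.2529]
tool_rot: [-0.0, 0.706, 0.708, 0.0]
ft_force: [0.8, -0.4, -0.2]
finger_gap: 0.998
finger_force: 0.0
```

```bash
python3 - <<'E'
from h import *
np.set_printoptions(precision=4,suppress=True)
s=get_state();print(s['time_s'],s['tcp_pos'],s['tool_rot'],s['finger_gap'])
w=read_camera("wrist"); save(w,"w4")
for q,z in (("vanilla_bottle",0),("timer",.019),("jar",.019),("pad_1",.014)):
    for r in pinpoint(q,"wrist"): print(q,np.round(r["position"],1),round(r["conf"],2),atz(w,r["position"],z)[:2])
    for r in search_frame(q,"wrist"): print("  ext",np.round(r["extent"],1),round(r["conf"],2))
E
```

```text
17.3 [ 0.4771 -0.2203  0.2529] [-0.0002  0.7064  0.7078  0.0002] 0.998327299528321
vanilla_bottle [322.3 216.6] 0.76 [ 0.4784 -0.2247]
vanilla_bottle [521.4 318.2] 0.48 [ 0.689  -0.3355]
  ext [296.  199.6 345.1 260.2] 0.75
jar [534.8  40.1] 0.93 [ 0.6415 -0.079 ]
jar [520.8 179.3] 0.22 [ 0.6505 -0.186 ]
  ext [503.5   0.  638.9  76.2] 0.8
pad_1 [518.5 180.3] 0.92 [ 0.6515 -0.1877]
  ext [476.7   2.6 577.4  97.9] 0.8
  ext [472.2 132.  573.3 224.9] 0.79
```

View pics/w4.png

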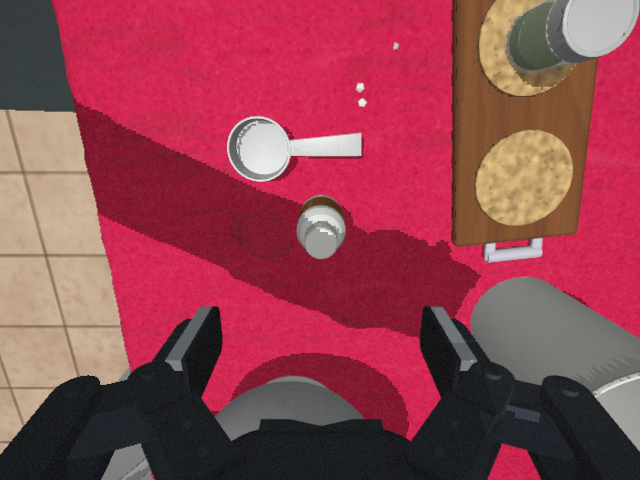

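The bottle stands alone between the fingers with its cap at (321,239). The measuring cup is at (260,148), and pad_4 is at (525,178).

Request:
send_rows(
  deltas=[
    {"gripper": 0, "x": -0.05, "y": 0.1, "z": 4, "spin": 0},
    {"gripper": 0, "x": -0.05, "y": 0.1, "z": 8, "spin": 0},
    {"gripper": 0, "x": -0.05, "y": 0.1, "z": 11, "spin": 0},
    {"gripper": 0, "x": -0.05, "y": 0.1, "z": 13, "spin": 0},
    {"gripper": 0, "x": -0.05, "y": 0.1, "z": 14.5, "spin": 0},
    {"gripper": 0, "x": -0.05, "y": 0.1, "z": 15.3, "spin": 0},
    {"gripper": 0, "x": -0.05, "y": 0.1, "z": 15.3, "spin": 0},
    {"gripper": 0, "x": -0.05, "y": 0.1, "z": 15.3, "spin": 0},
    {"gripper": 0, "x": -0.05, "y": 0.1, "z": 15.3, "spin": 0},
  ],
)

```text
time_s: 18.65
tcp_pos: [0.4783, -0.2221, 0.1007]
tool_rot: [0.001, 0.707, 0.707, 0.0]
ft_force: [-0.2, -0.5, -0.0]
finger_gap: 1.002
finger_force: 0.0
```

Request:
send_rows(
  deltas=[
    {"gripper": 0.8, "x": 0, "y": 0, "z": 0, "spin": 0},
    {"gripper": 0.8, "x": 0, "y": 0, "z": 0, "spin": 0},
    {"gripper": 0.8, "x": 0, "y": 0, "z": 0, "spin": 0},
    {"gripper": 0.8, "x": 0, "y": 0, "z": 0, "spin": 0},
    {"gripper": 0.8, "x": 0, "y": 0, "z": 0, "spin": 0},
    {"gripper": 0.8, "x": 0, "y": 0, "z": 0, "spin": 0},
    {"gripper": 0.8, "x": 0, "y": 0, "z": 0, "spin": 0},
    {"gripper": 0.8, "x": 0, "y": 0, "z": 0, "spin": 0},
    {"gripper": 0.8, "x": 0, "y": 0, "z": 0, "spin": 0},
  ],
)

```text
time_s: 19.55
tcp_pos: [0.4779, -0.2219, 0.1002]
tool_rot: [0.0, 0.707, 0.707, 0.0]
ft_force: [-0.6, 0.7, 5.3]
finger_gap: 0.46
finger_force: 29.9
```

Request:
send_rows(
  deltas=[
    {"gripper": 0.8, "x": 0, "y": 0, "z": -3, "spin": 0},
    {"gripper": 0.8, "x": 0, "y": 0, "z": -7, "spin": 0},
    {"gripper": 0.8, "x": 0.5, "y": 2, "z": -10, "spin": 0},
    {"gripper": 0.8, "x": 1.5, "y": 6, "z": -12, "spin": 0},
    {"gripper": 0.8, "x": 2.5, "y": 10, "z": -12, "spin": 0},
    {"gripper": 0.8, "x": 3, "y": 14, "z": -12, "spin": 0},
    {"gripper": 0.8, "x": 3.4, "y": 17.5, "z": -12, "spin": 0},
    {"gripper": 0.8, "x": 3.4, "y": 17.5, "z": -12, "spin": 0},
    {"gripper": 0.8, "x": 3.4, "y": 17.5, "z": -12, "spin": 0},
    {"gripper": 0.8, "x": 3.4, "y": 17.5, "z": -12, "spin": 0},
  ],
)

```text
time_s: 20.55
tcp_pos: [0.6511, -0.1886, 0.2192]
tool_rot: [-0.001, 0.707, 0.707, -0.001]
ft_force: [-0.4, -0.4, -0.9]
finger_gap: 0.461
finger_force: 30.7
```

Request:
send_rows(
  deltas=[
    {"gripper": 0.8, "x": 0, "y": 0, "z": 0, "spin": 0},
    {"gripper": 0.8, "x": 0, "y": 0, "z": 0, "spin": 0},
    {"gripper": 0.8, "x": 0, "y": 0, "z": 0, "spin": 0},
    {"gripper": 0.8, "x": 0, "y": 0, "z": 0, "spin": 0},
  ],
)

```text
time_s: 20.95
tcp_pos: [0.6526, -0.188, 0.22]
tool_rot: [-0.0, 0.707, 0.707, 0.0]
ft_force: [-0.0, 0.0, -0.4]
finger_gap: 0.461
finger_force: 30.7
```

```bash
python3 - <<'E'
from h import *
np.set_printoptions(precision=4,suppress=True)
s=get_state();print(s['time_s'],s['tcp_pos'],s['finger_gap'],s['ft_force'])
w=read_camera("wrist"); save(w,"w5"); z0=s['tcp_pos'][2]-.1002
for r in pinpoint("vanilla_bottle","wrist"): print(np.round(r["position"],1),round(r["conf"],2),atz(w,r["position"],z0)[:2])
for r in search_frame("vanilla_bottle","wrist"): print("  ext",np.round(r["extent"],1),round(r["conf"],2))
for r in pinpoint("pad_1","wrist"): print(np.round(r["position"],1),round(r["conf"],2),atz(w,r["position"],.014)[:2])
tc=s['tcp_pos']
for zz in (0,.065,.084): print(proj(w,[tc[0],tc[1],z0+zz]))
E
```

```text
20.95 [ 0.6526 -0.188   0.22  ] 0.46110664087147935 [-0.0211  0.0052 -0.404 ]
[319.8 285.8] 0.62 [ 0.6518 -0.1898]
  ext [272.9 252.3 369.4 426.5] 0.77
[321.7 225.1] 0.68 [ 0.6531 -0.1872]
[321.3274 282.6397]
[321.6648 362.3713]
[321.8366 402.9737]
```

View pics/w5.png

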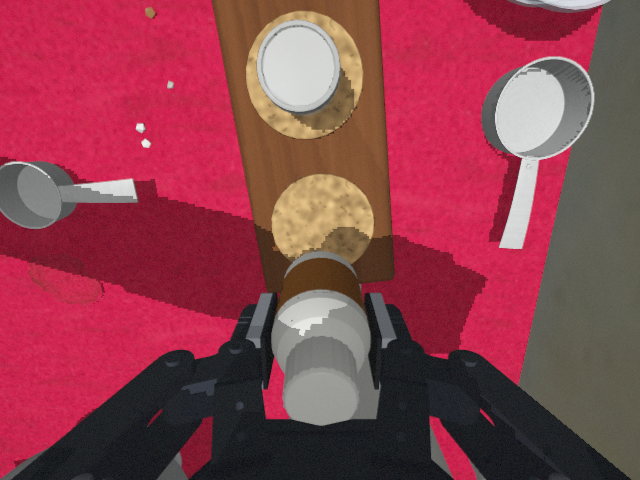

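The bottle is held upright with its cap at (321,395), and pad_4 ahead is at (322,223). The jar is centred on pad_3 at (300,66).

Request:
send_rows(
  deltas=[
    {"gripper": 0.8, "x": 0, "y": 0, "z": 3, "spin": 0},
    {"gripper": 0.8, "x": 0, "y": 0, "z": 6, "spin": 0},
    {"gripper": 0.8, "x": 0, "y": 0, "z": 8, "spin": 0},
    {"gripper": 0.8, "x": 0, "y": 0, "z": 9, "spin": 0},
    {"gripper": 0.8, "x": 0, "y": 0, "z": 9.6, "spin": 0},
    {"gripper": 0.8, "x": 0, "y": 0, "z": 9.9, "spin": 0},
    {"gripper": 0.8, "x": 0, "y": 0, "z": 10.05, "spin": 0},
    {"gripper": 0.8, "x": 0, "y": 0, "z": 10.1, "spin": 0},
    {"gripper": 0.8, "x": 0, "y": 0, "z": 10.1, "spin": 0},
    {"gripper": 0.8, "x": 0, "y": 0, "z": 10.1, "spin": 0},
  ],
)

```text
time_s: 22.15
tcp_pos: [0.6531, -0.188, 0.1194]
tool_rot: [0.0, 0.707, 0.707, 0.0]
ft_force: [-0.6, 0.8, -0.3]
finger_gap: 0.461
finger_force: 30.7
```

Request:
send_rows(
  deltas=[
    {"gripper": 0.8, "x": 0, "y": 0, "z": 0.08, "spin": 0},
    {"gripper": 0.8, "x": 0, "y": 0, "z": 0.08, "spin": 0},
    {"gripper": 0.8, "x": 0, "y": 0, "z": 0.08, "spin": 0},
  ],
)

```text
time_s: 22.45
tcp_pos: [0.6531, -0.188, 0.1193]
tool_rot: [0.0, 0.707, 0.707, 0.0]
ft_force: [-1.8, 0.8, 6.0]
finger_gap: 0.465
finger_force: 31.3
```

Request:
send_rows(
  deltas=[
    {"gripper": 0.4, "x": 0, "y": 0, "z": 0, "spin": 0},
    {"gripper": 0.2, "x": 0, "y": 0, "z": 0, "spin": 0},
    {"gripper": 0, "x": 0, "y": 0, "z": 0, "spin": 0},
    {"gripper": 0, "x": 0, "y": 0, "z": 0, "spin": 0},
    {"gripper": 0, "x": 0, "y": 0, "z": -1, "spin": 0},
    {"gripper": 0, "x": 0, "y": 0, "z": -4, "spin": 0},
    {"gripper": 0, "x": 0, "y": 0, "z": -8, "spin": 0},
    {"gripper": 0, "x": 0, "y": 0, "z": -12, "spin": 0},
    {"gripper": 0, "x": 0, "y": -2, "z": -14, "spin": 0},
    {"gripper": 0, "x": 2, "y": -6, "z": -14, "spin": 0},
  ],
)

```text
time_s: 23.45
tcp_pos: [0.5963, -0.1713, 0.2626]
tool_rot: [0.006, 0.708, 0.706, 0.003]
ft_force: [-1.7, -0.2, -0.0]
finger_gap: 1.001
finger_force: 0.0
```

Request:
send_rows(
  deltas=[
    {"gripper": 0, "x": 4, "y": -3, "z": 0, "spin": 0},
    {"gripper": 0, "x": 8, "y": -6, "z": 0, "spin": 0},
    {"gripper": 0, "x": 12, "y": -8, "z": 0, "spin": 0},
    {"gripper": 0, "x": 16, "y": -9.5, "z": 0, "spin": 0},
    {"gripper": 0, "x": 20, "y": -10.5, "z": 0, "spin": 0},
    {"gripper": 0, "x": 24, "y": -11.1, "z": 2, "spin": 0},
    {"gripper": 0, "x": 26.4, "y": -11.1, "z": 4, "spin": 0},
    {"gripper": 0, "x": 26.4, "y": -11.1, "z": 6, "spin": 0},
    {"gripper": 0, "x": 26.4, "y": -11.1, "z": 6, "spin": 0},
    {"gripper": 0, "x": 26.4, "y": -11.1, "z": 6, "spin": 0},
  ],
)

```text
time_s: 24.45
tcp_pos: [0.482, 0.0955, 0.1987]
tool_rot: [0.0, 0.707, 0.707, -0.0]
ft_force: [0.5, 0.5, 0.3]
finger_gap: 1.0
finger_force: 0.0
```

Request:
send_rows(
  deltas=[
    {"gripper": 0, "x": 0, "y": 0, "z": 0, "spin": 0},
    {"gripper": 0, "x": 0, "y": 0, "z": 0, "spin": 0},
    {"gripper": 0, "x": 0, "y": 0, "z": 0, "spin": 0},
  ],
)

```text
time_s: 24.75
tcp_pos: [0.4822, 0.0957, 0.1988]
tool_rot: [0.0, 0.707, 0.707, 0.001]
ft_force: [0.9, 0.1, -0.2]
finger_gap: 1.003
finger_force: 0.0
```

```bash
python3 - <<'E'
from h import *
np.set_printoptions(precision=4,suppress=True)
s=get_state();print(s['time_s'],s['tcp_pos'],s['tool_rot'],s['finger_gap'])
w=read_camera("wrist"); save(w,"w6")
for q,z in (("candle",0),("timer",.019)):
    for r in pinpoint(q,"wrist"): print(q,np.round(r["position"],1),round(r["conf"],2),atz(w,r["position"],z)[:2])
    for r in search_frame(q,"wrist"):
        e=r["extent"]; c=[(e[0]+e[2])/2,(e[1]+e[3])/2]; print("  ext",np.round(e,1),round(r["conf"],2),atz(w,c,z+.009)[:2])
E
```

```text
24.75 [0.4822 0.0957 0.1988] [0.0004 0.7075 0.7067 0.0006] 1.0030803479168295
candle [111.6  70.9] 0.97 [0.3365 0.2111]
candle [206.1 263.7] 0.71 [0.3869 0.0655]
candle [320.1 229.4] 0.6 [0.4817 0.0951]
candle [503.2 173.4] 0.55 [0.6217 0.1395]
  ext [ 72.7  35.1 140.2  95.9] 0.86 [0.3386 0.2133]
  ext [174.  243.9 226.4 295.4] 0.78 [0.3847 0.0641]
  ext [296.2 208.5 344.7 259.3] 0.61 [0.482  0.0942]
timer [501.6 308.3] 0.97 [0.6284 0.0338]
  ext [462.4 276.3 558.2 364. ] 0.81 [0.6317 0.0284]
```

View pics/w6.png

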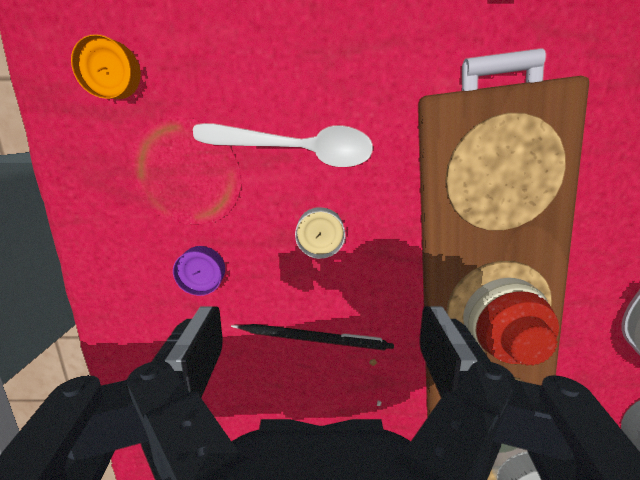

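The cream candle is at (320,232) and the timer is on pad_2. The purple candle (199,271), the spoon and the pen are clear of the finger line.

Request:
send_rows(
  deltas=[
    {"gripper": 0, "x": -0.1, "y": 0, "z": 4, "spin": 0},
    {"gripper": 0, "x": -0.1, "y": 0, "z": 7, "spin": 0},
    {"gripper": 0, "x": -0.1, "y": 0, "z": 9, "spin": 0},
    {"gripper": 0, "x": -0.1, "y": 0, "z": 11, "spin": 0},
    {"gripper": 0, "x": -0.1, "y": 0, "z": 12, "spin": 0},
    {"gripper": 0, "x": -0.1, "y": 0, "z": 12.3, "spin": 0},
    {"gripper": 0, "x": -0.1, "y": 0, "z": 12.3, "spin": 0},
    {"gripper": 0, "x": -0.1, "y": 0, "z": 12.3, "spin": 0},
    {"gripper": 0, "x": -0.1, "y": 0, "z": 12.3, "spin": 0},
  ],
)

```text
time_s: 25.9
tcp_pos: [0.4823, 0.0952, 0.0759]
tool_rot: [0.0, 0.707, 0.707, 0.001]
ft_force: [-0.7, 0.5, -0.6]
finger_gap: 1.001
finger_force: 0.0
```

Request:
send_rows(
  deltas=[
    {"gripper": 0.8, "x": 0, "y": 0, "z": 0, "spin": 0},
    {"gripper": 0.8, "x": 0, "y": 0, "z": 0, "spin": 0},
    {"gripper": 0.8, "x": 0, "y": 0, "z": 0, "spin": 0},
    {"gripper": 0.8, "x": 0, "y": 0, "z": 0, "spin": 0},
    {"gripper": 0.8, "x": 0, "y": 0, "z": 0, "spin": 0},
    {"gripper": 0.8, "x": 0, "y": 0, "z": 0, "spin": 0},
    {"gripper": 0.8, "x": 0, "y": 0, "z": 0, "spin": 0},
    {"gripper": 0.8, "x": 0, "y": 0, "z": 0, "spin": 0},
    {"gripper": 0.8, "x": 0, "y": 0, "z": 0, "spin": 0},
  ],
  grip_force=25,
)

```text
time_s: 26.8
tcp_pos: [0.4818, 0.0951, 0.0754]
tool_rot: [0.0, 0.707, 0.707, 0.0]
ft_force: [-0.4, 0.3, 4.9]
finger_gap: 0.433
finger_force: 24.8
```

Request:
send_rows(
  deltas=[
    {"gripper": 0.8, "x": 0, "y": 0, "z": -1, "spin": 0},
    {"gripper": 0.8, "x": 0, "y": 0, "z": -4, "spin": 0},
    {"gripper": 0.8, "x": 0, "y": 0, "z": -8, "spin": 0},
    {"gripper": 0.8, "x": 1, "y": 3, "z": -11, "spin": 0},
    {"gripper": 0.8, "x": 2.5, "y": 7, "z": -12, "spin": 0},
    {"gripper": 0.8, "x": 3.5, "y": 10, "z": -12, "spin": 0},
    {"gripper": 0.8, "x": 4.55, "y": 13.2, "z": -12, "spin": 0},
    {"gripper": 0.8, "x": 4.55, "y": 13.2, "z": -12, "spin": 0},
    {"gripper": 0.8, "x": 4.55, "y": 13.2, "z": -12, "spin": 0},
    {"gripper": 0.8, "x": 4.55, "y": 13.2, "z": -12, "spin": 0},
  ],
)

```text
time_s: 27.8
tcp_pos: [0.6123, 0.14, 0.1949]
tool_rot: [-0.001, 0.707, 0.707, -0.001]
ft_force: [-0.2, 0.4, -0.8]
finger_gap: 0.425
finger_force: 25.3
```

Request:
send_rows(
  deltas=[
    {"gripper": 0.8, "x": 0, "y": 0, "z": 0, "spin": 0},
    {"gripper": 0.8, "x": 0, "y": 0, "z": 0, "spin": 0},
    {"gripper": 0.8, "x": 0, "y": 0, "z": 0, "spin": 0},
    {"gripper": 0.8, "x": 0, "y": 0, "z": 0, "spin": 0},
  ],
)

```text
time_s: 28.2
tcp_pos: [0.6136, 0.1406, 0.1951]
tool_rot: [-0.0, 0.707, 0.707, -0.0]
ft_force: [-0.1, 0.1, -0.1]
finger_gap: 0.427
finger_force: 25.3
```

```bash
python3 - <<'E'
from h import *
np.set_printoptions(precision=4,suppress=True)
s=get_state();print(s['time_s'],s['tcp_pos'],s['finger_gap'],s['ft_force'])
w=read_camera("wrist"); save(w,"w7"); z0=s['tcp_pos'][2]-.0754
for r in pinpoint("candle","wrist"): print(np.round(r["position"],1),round(r["conf"],2),atz(w,r["position"],z0)[:2])
for r in pinpoint("pad_1","wrist"): print(np.round(r["position"],1),round(r["conf"],2),atz(w,r["position"],.014)[:2])
tc=s['tcp_pos']; print(proj(w,[tc[0],tc[1],z0+.016]), proj(w,[.6139,.1406,.019]))
E
```

```text
28.2 [0.6136 0.1406 0.1951] 0.42725474054550594 [-0.0688  0.0881 -0.0976]
[318.8 308.2] 0.63 [0.6124 0.1394]
[324.5 233.1] 0.89 [0.6161 0.1424]
[321.5107 324.9951] [321.5647 237.5315]
```

View pics/w7.png

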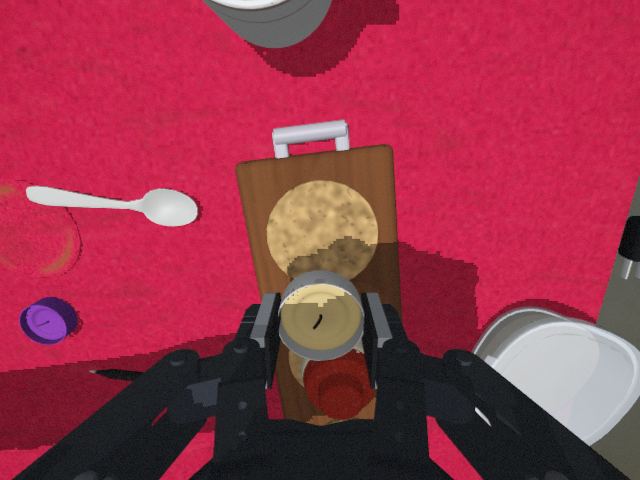

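The candle is held level at (320,318), with pad_1 at (322,233).

Request:
send_rows(
  deltas=[
    {"gripper": 0.8, "x": 0, "y": 0.05, "z": 3, "spin": 0},
    {"gripper": 0.8, "x": 0, "y": 0.05, "z": 6, "spin": 0},
    {"gripper": 0.8, "x": 0, "y": 0.05, "z": 8, "spin": 0},
    {"gripper": 0.8, "x": 0, "y": 0.05, "z": 9, "spin": 0},
    {"gripper": 0.8, "x": 0, "y": 0.05, "z": 9.6, "spin": 0},
    {"gripper": 0.8, "x": 0, "y": 0.05, "z": 9.9, "spin": 0},
    {"gripper": 0.8, "x": 0, "y": 0.05, "z": 10.1, "spin": 0},
    {"gripper": 0.8, "x": 0, "y": 0.05, "z": 10.15, "spin": 0},
    {"gripper": 0.8, "x": 0, "y": 0.05, "z": 10.15, "spin": 0},
    {"gripper": 0.8, "x": 0, "y": 0.05, "z": 10.15, "spin": 0},
  ],
)

```text
time_s: 29.35
tcp_pos: [0.6149, 0.1407, 0.0945]
tool_rot: [0.0, 0.707, 0.707, 0.001]
ft_force: [0.4, -0.2, 4.0]
finger_gap: 0.429
finger_force: 25.7
```

Contact at 4 N. I release, rise and back away, then check.

Request:
send_rows(
  deltas=[
    {"gripper": 0.4, "x": 0, "y": 0, "z": 0, "spin": 0},
    {"gripper": 0.2, "x": 0, "y": 0, "z": 0, "spin": 0},
    {"gripper": 0.1, "x": 0, "y": 0, "z": 0, "spin": 0},
    {"gripper": 0, "x": 0, "y": 0, "z": 0, "spin": 0},
    {"gripper": 0, "x": 0, "y": 0, "z": -1, "spin": 0},
    {"gripper": 0, "x": 0, "y": 0, "z": -4, "spin": 0},
    {"gripper": 0, "x": 0, "y": 0, "z": -8, "spin": 0},
    {"gripper": 0, "x": 0, "y": 0, "z": -12, "spin": 0},
    {"gripper": 0, "x": 0, "y": -3, "z": -16, "spin": 0},
    {"gripper": 0, "x": 0, "y": -7, "z": -18, "spin": 0},
  ],
)

```text
time_s: 30.35
tcp_pos: [0.5464, 0.1407, 0.2776]
tool_rot: [0.002, 0.708, 0.707, 0.004]
ft_force: [-0.0, 0.2, 0.6]
finger_gap: 0.999
finger_force: 0.0
```

Request:
send_rows(
  deltas=[
    {"gripper": 0, "x": -2, "y": -4, "z": 0, "spin": 0},
    {"gripper": 0, "x": -5, "y": -8, "z": 0, "spin": 0},
    {"gripper": 0, "x": -8, "y": -11, "z": 0, "spin": 0},
    {"gripper": 0, "x": -10, "y": -12, "z": 0, "spin": 0},
    {"gripper": 0, "x": -10, "y": -12, "z": 0, "spin": 0},
    {"gripper": 0, "x": -10, "y": -12, "z": 0, "spin": 0},
    {"gripper": 0, "x": -10, "y": -12, "z": 0, "spin": 0},
    {"gripper": 0, "x": -10, "y": -12, "z": 0, "spin": 0},
    {"gripper": 0, "x": -10, "y": -12, "z": 0, "spin": 0},
    {"gripper": 0, "x": -10, "y": -12, "z": 0, "spin": 0},
  ],
)

```text
time_s: 31.35
tcp_pos: [0.4245, 0.0411, 0.2735]
tool_rot: [-0.0, 0.707, 0.707, 0.0]
ft_force: [-0.2, -0.8, -0.0]
finger_gap: 1.0
finger_force: 0.0
```

```bash
python3 - <<'E'
from h import *
np.set_printoptions(precision=4,suppress=True)
s=get_state();print(s['time_s'],s['tcp_pos'],s['ft_force'])
for n in ("top","side","wrist"):
    w=read_camera(n); save(w,n+"9"); print(n)
    for q in ("candle","timer","jar","vanilla_bottle"):
        for r in pinpoint(q,n): print(q,np.round(r["position"],1),round(r["conf"],2),atz(w,r["position"],.019)[:2])
a=cv2.imread("pics/wrist9.png"); b=cv2.resize(cv2.imread("pics/top9.png")[140:220,205:445],None,fx=2.6,fy=2.6,interpolation=2)
c=cv2.resize(cv2.imread("pics/side9.png")[160:300,240:420],None,fx=2,fy=2,interpolation=2)
o=np.zeros((600,800,3),np.uint8); o[:b.shape[0],:b.shape[1]]=b
a=cv2.resize(a,(426,320)); o[220:540,:426]=a; o[220:500,430:790]=c; cv2.imwrite("pics/fin.png",o)
E
```

```text
31.35 [0.4245 0.0411 0.2735] [-0.2239 -0.7866 -0.0438]
top
candle [351.6 179.6] 0.62 [ 0.6423 -0.0816]
candle [211. 316.] 0.6 [0.3402 0.2095]
candle [253.7 188.8] 0.58 [0.6159 0.1316]
timer [300.2 185. ] 0.97 [0.6271 0.0307]
timer [351.4 178.4] 0.72 [ 0.645  -0.0812]
jar [351.5 177.6] 0.95 [ 0.6469 -0.0814]
vanilla_bottle [399.8 174.4] 0.95 [ 0.657  -0.1878]
side
candle [306.2 231.3] 0.66 [ 0.6398 -0.0604]
candle [396.5 318. ] 0.56 [0.3295 0.242 ]
candle [279.1 270.1] 0.52 [0.613  0.1438]
candle [394.9 278. ] 0.52 [0.3733 0.0972]
timer [295.  250.1] 0.66 [0.6218 0.0441]
timer [326.9 200.4] 0.6 [ 0.6698 -0.2709]
jar [308.6 229. ] 0.89 [ 0.6398 -0.0751]
vanilla_bottle [323.6 210. ] 0.94 [ 0.6519 -0.2024]
wrist
candle [543.1 102.3] 0.82 [0.6167 0.1377]
candle [223.1   8.3] 0.77 [0.3459 0.2082]
candle [282.  185.7] 0.59 [0.3879 0.0654]
timer [533.4 218.6] 0.83 [0.6285 0.0333]
jar [523.8 318.3] 0.63 [ 0.6396 -0.0764]
```

View pics/fin.png

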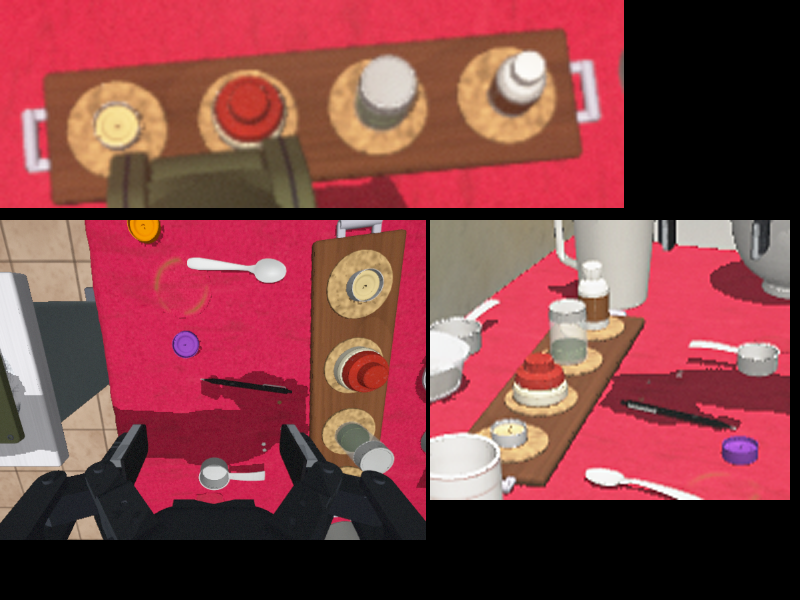

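The final pictures show all four upright and centred on their pads: candle by the mug, then timer, jar, and the bottle by the jug. The look-alikes have not moved.

```bash
python3 -c "
from bench import close_job
print(close_job())"
```

```text
the job is handed in; nothing more can be done
None
```

The job is handed in at about 31 s of the 90 s: from the jug to the mug, the bottle, spice jar, timer and cream tealight stand upright on pads 4, 3, 2 and 1, each within a few millimetres of the middle in the last pictures, though the judge gave no result.

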